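Push a packed carton through the width gauge

TASK

Check the packed carton (the long low one with tape along its top, in front of the gauge's two steel posts) for size: push it lengthwise along the bench through the gap between the posts, and on until its leading end is flush against the wooden stop board behind them. Only push it with the fingers: it stays flat on the bench and is never lifted or tipped. Leave the other things where they are, and finish with the hand clear.

Things in the scene. Friction and masses are not known exactly. Their poses are not given: they have to be found in the camera images.
- carton: the packed cardboard carton to be pushed: 96 wide (its x), 140 long (its y), 45 tall, about 0.3 to 0.6 kg, a strip of brown tape along the middle of its top. Loose on the bench. Origin at the centre of its underside; its y axis points roughly towards the gauge.
- gauge: fixed width gauge: two upright round steel posts, 32 in diameter, 50 tall, at x = -67.5 and +67.5, y = 0 in its frame: clear gap 103 wide. A flange 4 tall lies on each post's outer side, out to x = 86 either way. A flat metal rule in the bench on the centre line is no obstacle. Origin on the bench midway between the posts; its +y axis is the way through to the stop
- stop (a point): foot of the near face of the gauge's fixed wooden stop board, at its middle: x = 0, y = +200 in the gauge's frame. The board is 150 wide (along the gauge's x), 18 thick, 50 tall, its face square to the gauge's y. A carton flush against it and centred has its origin at x = 0, y = +130 in the gauge's frame
- tape_roll: bystander, leave alone: roll of brown tape standing on its flat side, 100 across, 48 tall (mm); origin at the centre of its underside
- jar: bystander, leave alone: white jar with cork lid, 64 across, 85 tall (mm); origin at the centre of its underside
- bowl: bystander, leave alone: blue bowl, 110 across, 50 tall (mm); origin at the centre of its underside
- knife: bystander, leave alone: closed box knife lying flat, 110 long, 22 wide, 14 tall (mm); origin at the centre of its underside

How it is judged:
By the outcome, as a careful person would: the job done as asked, in the order asked, and still so for the second after the job is handed in, with the robot touching nothing.
It also fails if it takes over 72 s, if anything falls off the work surface, if the arm or the gripper's body presses on something with over 40 N, if the wrist force passes 120 N, or if a joint passes its speed limit or range.

ROBOT

A 6-joint arm with a two-finger parallel gripper is mounted at the origin on the work surface. World frame = base frame: x ahead of the robot, y to its left, z up, the work surface at z = 0. Lengths are in m, angles in rad, forces in N, time in s.
With the tool pointing down it reaches from about 0.3 to 0.85 m from the base axis. Payload 4.2 kg.
Tool frame: the origin (TCP) lies midway between the tips of the shut fingers; the grasp point (between the pads) lies 19 mm behind it; z points along the fingers, y is the line along which they close (so a half turn about z gives the same grasp; the last joint's range is limited). The gripper opens to 91 mm and grips with 3 to 60 N. Pads are 32 mm wide; open, the fingers measure 118 mm over their backs; the gripper's body (76 mm by 178 mm) begins 60 mm behind the grasp point.
Start: joints at [-1.258, 0.32, 1.565, -0, 1.257, -0.02], TCP at [0.188, -0.543, 0.214] pointing down, gripper open.
Joint ranges: [-3.11, 3.11], [-0.84, 2.01], [0.21, 2.61], [-1.34, 4.49], [0.05, 2.63], [-2.56, 2.56]. Speed limits (rad/s): [2.57, 2.57, 3.14, 3.14, 3.14, 3.14].

INTERFACE

Orientations are given as a unit quaternion [w, x, y, z].
In Python, from cell import env gives the robot as it stands.
- The arm moves only by the shell command python3 -m pendant 'ROWS' [OPENING] [FORCE]. ROWS is text: rows parted by semicolons, each of 4 numbers parted by spaces: the shift along the tool's x, y, z in units of 0.2 m (1.0 is 0.2 m), then the turn about the tool's z in units of 180 degrees (1.0 is 180 degrees). In form: x y z spin; .... A call has 1 to 20 rows; each row is the pose to reach, as a shift and turn from the pose commanded when the call began, along the tool's axes at that moment, turning the shorter way round; what a row does not reach only later rows make up. A row lasts 1/8 s, in which the tool goes at most 62.5 mm and 10.7 degrees, less where a joint would pass 70% of its speed; a pose out of reach is approached as far as the arm can. A call with a number of a shift or a turn outside -1 to 1 is refused whole. A call with a gripper value outside its range is refused whole. OPENING is the gripper's target within -1 to 1 (shut at 1, half-way at 0, fully open at -1), set as the call begins (- or left out, the last holds). The fingers move at their own pace and stop on an object; FORCE is the grip in N (left out, the last holds). Time passes only in rows, so rows that repeat a pose let the fingers close. It gives the time, the measured TCP pose, the force, the opening and the grip force at its end, in the units of the state.
- env.get_state(): the state, without advancing time (a new reading comes with each control period).
- env.capture(name): name is "scene" or "top" or "wrist"; returns a dict with "pixels" (420x560x3 uint8, red, green, blue), "fov_y" (degrees; the focal length in pixels is half the picture's height over the tangent of half this angle, whatever the lens; pixels are square), "cx", "cy" (the principal point, pixels), "pose" (4x4, takes a point from camera to world coordinates); the wrist camera has in their place "tool_from_camera" (4x4, takes a point from camera to tool coordinates, whose origin is the TCP and whose axes are the flange's). Camera axes: x right, y down, z forward; pixel columns grow to the right and rows downward; lengths in m; the calibration is good to about 2 mm. A picture is of the moment at which its call begins: read the wrist's pose just before it. There is no depth.
- env.hand_in(): hands the job in; it is judged then, once.
Trained networks look in a picture, given as the dict that the camera call returned (one of the last four; its "shot" number tells which), for a name from the list of things; names that differ only in an ending like _2 or _b are one class to them, and where a whole thing is asked for, a point or a joint stands for the part that bears it (a point fixed in the world has none). Each returns a list of dicts, best first, with "score" (0 to 1); they miss things now and then, are a little off and sometimes report something else, mostly with a low value. They report only what shows in the picture. A call takes as long as a camera call.
- env.recognise(label, picture): "at" ([row, column] in pixels, amid what is visible of it).
- env.tip_of(label, picture): "at" ([row, column] in pixels: a listed point, or the origin of a listed thing).
The state is a dict: "t": time; "joints": joint angles; "qvel": joint speeds; "effort": joint torques, N m; "tool_pos": TCP position; "ee_rot": TCP orientation; "force": force on the tool from outside, world axes, zero at the start; "torque": the same for the moment, N m; "width": finger opening in m; "grip_force": force on a finger pad.
Only numpy, scipy, OpenCV 4.12 (cv2) and the standard library are available. Lean on these libraries where they do the work, as an engineer would, in place of code of your own. Each camera call takes 0.05 s, during which the arm holds its last target. There are 200 camera calls.

## Working session

There is one attempt and no reset: what is moved stays moved. The work goes in short steps, Python scripts to look and compute and a shell command to move; the robot and the scene stay as the last step left them, time stands still between calls to the robot, and variables do not carry over. Pictures are saved under pics/ and viewed, at most 10 in all, crops included, and the job is handed in when it is done.

```bash
mkdir -p pics
cat > h.py <<'E'
import numpy as np, cv2
from cell import env
def ray(p,px,z,pose=None):
    h=p["pixels"].shape[0]; f=h/2/np.tan(np.radians(p["fov_y"])/2)
    T=np.array(p["pose"]) if pose is None else pose
    d=T[:3,:3]@np.array([(px[1]-p["cx"])/f,(px[0]-p["cy"])/f,1]); o=T[:3,3]
    return o+d*(z-o[2])/d[2]
def proj(p,X):
    h=p["pixels"].shape[0]; f=h/2/np.tan(np.radians(p["fov_y"])/2)
    T=np.array(p["pose"]); c=T[:3,:3].T@(np.array(X)-T[:3,3]); return c[1]/c[2]*f+p["cy"],c[0]/c[2]*f+p["cx"]
def save(p,n,s=1): cv2.imwrite("pics/"+n,cv2.resize(p["pixels"][:,:,::-1],None,fx=s,fy=s))
E
python3 - <<'E'
from h import *
for c in("top","scene"):
    p=env.capture(c); save(p,c+"1.png",1.4)
    print(c,np.round(p["pose"],3).tolist(),p["fov_y"])
    for n in "carton gauge stop tape_roll jar bowl knife".split():
        for r in env.tip_of(n,p)[:2]: print(n,np.round(r["at"]),round(r["score"],2),np.round(ray(p,r["at"],0),3))
s=env.get_state();print(s["tool_pos"],s["ee_rot"],s["t"])
E
```

```text
top [[0.012, -0.999, 0.037, 0.437], [-1.0, -0.013, -0.007, -0.003], [0.008, -0.037, -0.999, 1.376], [0.0, 0.0, 0.0, 1.0]] 46.82935765324258
carton [238. 129.] 0.7 [0.419 0.409 0.   ]
carton [179. 357.] 0.63 [ 0.594 -0.235  0.   ]
stop [178. 187.] 0.67 [0.59  0.249 0.   ]
tape_roll [257. 252.] 0.89 [0.369 0.063 0.   ]
tape_roll [200. 442.] 0.31 [ 0.537 -0.477  0.   ]
jar [169. 109.] 0.94 [0.615 0.472 0.   ]
bowl [238. 130.] 0.92 [0.417 0.407 0.   ]
knife [198. 444.] 0.94 [ 0.543 -0.483  0.   ]
knife [239. 128.] 0.31 [0.416 0.414 0.   ]
scene [[0.425, 0.752, -0.503, 1.235], [0.905, -0.359, 0.227, -0.374], [-0.009, -0.552, -0.834, 1.255], [0.0, 0.0, 0.0, 1.0]] 47.2485474133927
carton [262. 241.] 0.61 [ 0.593 -0.232  0.   ]
gauge [220. 321.] 0.56 [0.565 0.043 0.   ]
stop [206. 380.] 0.59 [0.598 0.236 0.   ]
tape_roll [262. 242.] 0.69 [ 0.593 -0.229  0.   ]
tape_roll [171. 296.] 0.66 [0.359 0.058 0.   ]
jar [185. 439.] 0.93 [ 0.611  0.449 -0.   ]
bowl [146. 396.] 0.7 [0.409 0.412 0.   ]
knife [282. 152.] 0.7 [ 0.542 -0.486  0.   ]
[ 0.18783128 -0.54347465  0.21398713] [5.50013713e-05 9.86190888e-01 1.65612587e-01 1.47487955e-05] 0.8
```

View pics/top1.png

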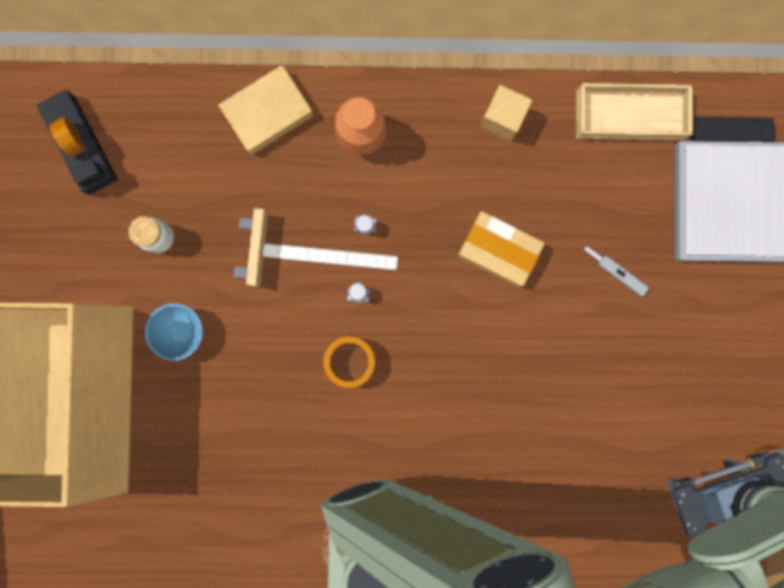

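The top view shows the carton at (502,249), posts at (364,223) and (357,292), and the stop board at (257,247), all in 1.4x pixels. The carton is skewed by about 20° to the rule. I'll take a zoomed crop to get the corners.

Run:
```python
from h import *
p=env.capture("top"); im=p["pixels"][130:230,160:410,::-1]
cv2.imwrite("pics/c2.png",cv2.resize(im,None,fx=3.2,fy=3.2,interpolation=cv2.INTER_CUBIC))
```

```text
(no output)
```

View pics/c2.png

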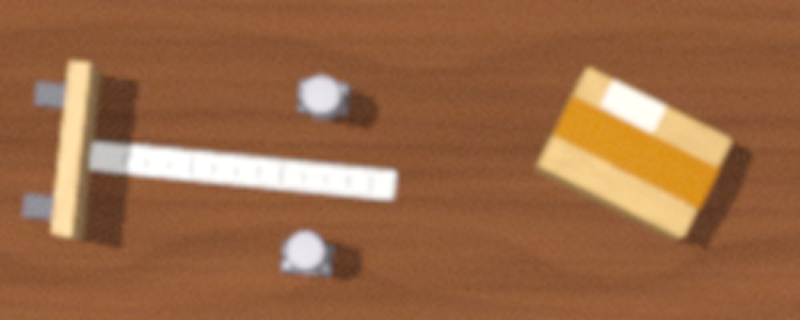

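The crop shows post tops at (321,96) and (305,250). The rule runs from (396,185) to (90,155). The board's near top edge runs from (93,62) to (77,238). The carton top's corners are (588,67), (732,139), (685,239) and (538,168).

Run:
```python
from h import *
p=env.capture("top")
q=lambda x,y,z: ray(p,(130+(y+.5)/3.2-.5,160+(x+.5)/3.2-.5),z)[:2]
A=q(321,96,.05);B=q(305,250,.05);print("posts",A,B,np.linalg.norm(A-B)); g=(A+B)/2
r0=q(396,185,0);r1=q(90,155,0);b0=q(93,62,.05);b1=q(77,238,.05)
an=lambda v:np.degrees(np.arctan2(v[1],v[0]))
print("g",g,"yaw of +y:",an(r1-r0),an(A-B)+90,an(b0-b1)+90,"board mid",(b0+b1)/2,np.linalg.norm((b0+b1)/2-g),an((b0+b1)/2-g),np.linalg.norm(b0-b1))
C=[q(*c,.045) for c in((588,67),(732,139),(685,239),(538,168))]
print("carton",np.mean(C,0),[np.linalg.norm(C[i]-C[i-1]) for i in range(4)],an(C[0]-C[1]),an(C[3]-C[2]),an(C[0]-C[3])+90,an(C[1]-C[2])+90)
```

```text
posts [0.63833289 0.04136875] [0.50576695 0.05321104] 0.13309382439742137
g [0.57204992 0.04728989] yaw of +y: 85.14066866042852 84.89524354543751 85.94879866125012 board mid [0.58926037 0.24277816] 0.19624438968097488 84.96875008539173 0.1518397003971035
carton [ 0.59327091 -0.23039831] [np.float64(0.09778347069232006), np.float64(0.13883899596077903), np.float64(0.09577022955015922), np.float64(0.14041005436458417)] 64.04739452280022 64.87660094363756 64.26707495525756 65.20287982037966
```

```bash
cat >> h.py <<'E'
G=np.array([.572,.046]); YAW=85.1
def g2w(x,y):
    a=np.radians(YAW-90); return G+np.array([np.cos(a)*x-np.sin(a)*y,np.sin(a)*x+np.cos(a)*y])
def w2g(w):
    a=np.radians(YAW-90); d=np.array(w[:2])-G; return np.array([np.cos(a)*d[0]+np.sin(a)*d[1],-np.sin(a)*d[0]+np.cos(a)*d[1]])
def R():
    from scipy.spatial.transform import Rotation as S
    s=env.get_state(); return s,S.from_quat(np.roll(s["ee_rot"],-1)).as_matrix()
def go(x,y,z,ax):  # gauge mm, ax = yaw of tool x in gauge frame (deg, 0=gauge x)
    s,r=R(); w=np.append(g2w(x/1e3,y/1e3),z/1e3); d=r.T@(w-s["tool_pos"])/.2
    yaw=np.degrees(np.arctan2(r[1,0],r[0,0])); t=(ax+YAW-90-yaw+180)%360-180
    print("tool g",np.round(w2g(s["tool_pos"])*1e3,1),"z",round(s["tool_pos"][2]*1e3,1),"yaw",round(yaw-YAW+90,2),"units",np.round(d,4),"spin",round(-t/180,4),"n",np.linalg.norm(d)*3.2,"t",s["t"],"F",np.round(s["force"],1))
E
python3 -c "
from h import *
go(155,-283,150,0)"
```

```text
tool g [-332.4 -620.1] z 214.0 yaw 23.97 units [ 2.9116 -0.5504  0.3199] spin 0.1332 n 9.537246198783636 t 0.9 F [0.2 0.6 0.6]
```

```bash
python3 -m pendant '0.25 -0.05 0 0; 0.5 -0.1 0 0; 0.75 -0.15 0 0; 1 -0.19 0 0; 1 -0.19 0 0' -1; python3 -m pendant '0.25 -0.05 0 0; 0.5 -0.1 0 0; 0.75 -0.15 0 0; 1 -0.19 0 0; 1 -0.19 0 0'; python3 -m pendant '0.25 -0.05 0 0; 0.5 -0.1 0 0.04; 0.75 -0.15 0.1 0.08; 0.91 -0.17 0.2 0.133; 0.91 -0.17 0.3 0.133; 0.91 -0.17 0.32 0.133;0.91 -0.17 0.32 0.133'; python3 -c "
from h import *
go(155,-283,15,0)
p=env.capture('scene');save(p,'s3.png')"
```

```text
t: 1.52
tool_pos: [0.367, -0.4406, 0.2139]
ee_rot: [-0.0, 0.986, 0.168, 0.0]
force: [-0.8, -0.0, 0.1]
width: 0.0913
grip_force: 0.0
t: 2.15
tool_pos: [0.5429, -0.34, 0.2134]
ee_rot: [-0.0, 0.986, 0.167, 0.0]
force: [-1.4, -1.0, 0.3]
width: 0.0911
grip_force: 0.0
t: 3.02
tool_pos: [0.7012, -0.2508, 0.1504]
ee_rot: [0.0, 0.999, -0.043, -0.0]
force: [-0.2, -0.6, 0.2]
width: 0.0914
grip_force: 0.0
tool g [ 154.1 -284.7] z 150.4 yaw -0.06 units [ 0.0047 -0.0088  0.6772] spin -0.0003 n 2.167138674024686 t 3.025 F [-0.2 -0.6  0.2]
```

View pics/s3.png

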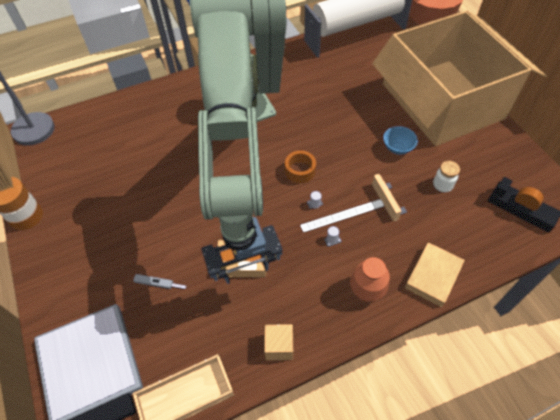

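The arm is now above the carton's far side, with the area under the hand clear. The carton is partly visible at (250,268). Next I'll lower the hand and sweep the carton square and onto the centre line.

```bash
python3 -m pendant '0 0 0.25 0; 0 0 0.5 0; 0 0 0.62 0;0 0 0.67 0;0 0 0.67 0'; python3 -m pendant '-0.06 0 0 0; -0.11 0 0 0;-0.15 0 0 0;-0.19 0 0 0;-0.23 0 0 0;-0.27 0 0 0;-0.31 0 0 0;-0.35 0 0 0;-0.39 0 0 0;-0.42 0 0 0;-0.45 0 0 0;-0.45 0 0 0'; python3 -c "
from h import *
go(64,-285,15,0)
p=env.capture('top');cv2.imwrite('pics/c4.png',cv2.resize(p['pixels'][130:230,160:410,::-1],None,fx=3.2,fy=3.2,interpolation=cv2.INTER_CUBIC))"
```

```text
t: 3.7
tool_pos: [0.7023, -0.2499, 0.0169]
ee_rot: [0.0, 0.999, -0.043, 0.001]
force: [0.5, -0.6, 0.2]
width: 0.0913
grip_force: 0.0
t: 5.2
tool_pos: [0.6111, -0.2418, 0.0158]
ee_rot: [0.0, 0.999, -0.042, -0.001]
force: [-0.5, 0.5, -0.2]
width: 0.0911
grip_force: 0.1
tool g [  63.5 -283.4] z 15.8 yaw 0.04 units [0.0025 0.008  0.004 ] spin 0.0002 n 0.029724757367294165 t 5.2 F [-0.5  0.5 -0.2]
```

View pics/c4.png

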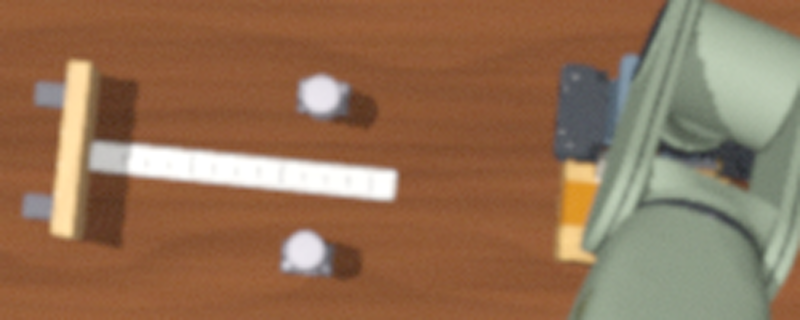

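```bash
python3 -m pendant '0.1 0 0 0; 0.2 0 0 0; 0.2 0 -0.2 0; 0.2 0 -0.5 0; 0.2 0 -0.6 0;0.2 0 -0.6 0'; python3 -m pendant '0 0.15 0 -0.05; -0.1 0.3 0 -0.11; -0.2 0.5 0 -0.17; -0.4 0.5 0 -0.23; -0.5 0.5 0 -0.29;-0.5 0.5 0 -0.35;-0.5 0.5 0 -0.41;-0.5 0.5 0 -0.47;-0.5 0.5 0 -0.5;-0.5 0.5 0 -0.5;-0.5 0.5 0 -0.5' -0.15; python3 -c "
from h import *
go(0,-385,15,90)
p=env.capture('top');cv2.imwrite('pics/c5.png',cv2.resize(p['pixels'][130:230,160:410,::-1],None,fx=3.2,fy=3.2,interpolation=cv2.INTER_CUBIC))"
```

```text
t: 6.0
tool_pos: [0.6525, -0.2454, 0.1377]
ee_rot: [0.001, 0.999, -0.042, 0.001]
force: [-0.1, 0.6, -0.1]
width: 0.0913
grip_force: 0.0
t: 7.38
tool_pos: [0.5434, -0.3359, 0.1347]
ee_rot: [-0.001, 0.737, 0.676, -0.0]
force: [-1.0, -0.5, -0.4]
width: 0.0526
grip_force: 0.0
tool g [   4.1 -382.9] z 134.7 yaw 89.94 units [-0.0109 -0.0191  0.5985] spin -0.0003 n 1.9164752334854371 t 7.375 F [-1.  -0.5 -0.4]
```

View pics/c5.png

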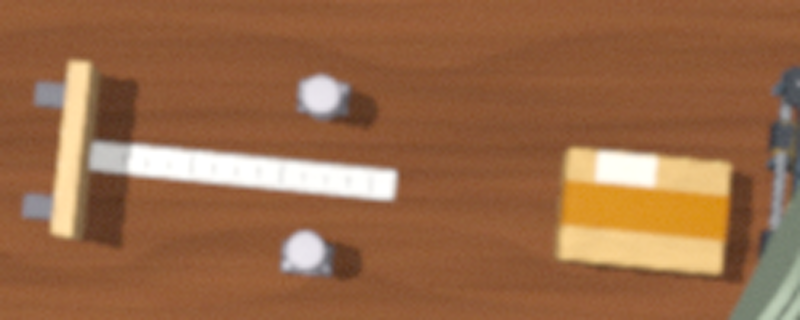

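The carton is now nearly square to the rule. Its top corners are (567,148), (731,161), (722,275) and (556,260).

```bash
cat >> h.py <<'E'
def carton(c,p):
    q=lambda x,y,z: ray(p,(130+(y+.5)/3.2-.5,160+(x+.5)/3.2-.5),z)[:2]
    C=np.array([w2g(q(*k,.045)) for k in c])*1e3; v=(C[0]+C[3]-C[1]-C[2])/2; h=(C[0]+C[1]-C[2]-C[3])/2
    print("carton g",np.round(C.mean(0),1),"yaw off",np.degrees(np.arctan2(-v[0],v[1])),np.degrees(np.arctan2(h[1],h[0])),np.linalg.norm(v),np.linalg.norm(h))
    for n,k in(("A",(321,96)),("B",(305,250))): print(n,w2g(q(*k,.05))*1e3)
E
python3 -c "
from h import *
p=env.capture('top');carton([(567,148),(731,161),(722,275),(556,260)],p)"
```

```text
carton g [  -4.2 -285.3] yaw off 0.7922942055546045 0.20199124527017598 142.67776674744084 97.94312131405472
A [66.48604581  1.05162578]
B [-66.60692871   1.52725874]
```

```bash
python3 -m pendant '-0.02 -0.03 0.2 0; -0.02 -0.03 0.4 0; -0.02 -0.03 0.52 0; -0.02 -0.03 0.585 0; -0.02 -0.03 0.585 0'; python3 -m pendant '0.05 0 0 0; 0.09 0 0 0; 0.12 0 0 0; 0.16 0 0 0; 0.2 0 0 0.005; 0.24 0.001 0 0.01; 0.28 0.003 0 0.015; 0.32 0.005 0 0.017; 0.36 0.007 0 0.017; 0.4 0.009 0 0.017; 0.44 0.011 0 0.017; 0.48 0.013 0 0.017; 0.52 0.015 0 0.017; 0.56 0.017 0 0.017; 0.6 0.019 0 0.015; 0.64 0.021 0 0.01; 0.68 0.022 0 0.005; 0.72 0.022 0 0; 0.75 0.022 0 0;0.75 0.022 0 0'; python3 -c "
from h import *
go(0,-185,15,90)
p=env.capture('top');cv2.imwrite('pics/c6.png',cv2.resize(p['pixels'][130:230,160:410,::-1],None,fx=3.2,fy=3.2,interpolation=cv2.INTER_CUBIC))"
```

```text
t: 8.1
tool_pos: [0.5375, -0.3396, 0.0184]
ee_rot: [-0.001, 0.737, 0.676, -0.0]
force: [0.5, 0.7, 0.7]
width: 0.052
grip_force: 0.0
t: 10.6
tool_pos: [0.5548, -0.1898, 0.019]
ee_rot: [-0.0, 0.737, 0.676, 0.0]
force: [1.2, -1.5, 0.0]
width: 0.0524
grip_force: 0.6
tool g [   3.  -236.4] z 19.0 yaw 90.02 units [ 0.257  -0.0151  0.0202] spin 0.0001 n 0.8264374610968507 t 10.6 F [ 1.2 -1.5  0. ]
```

View pics/c6.png

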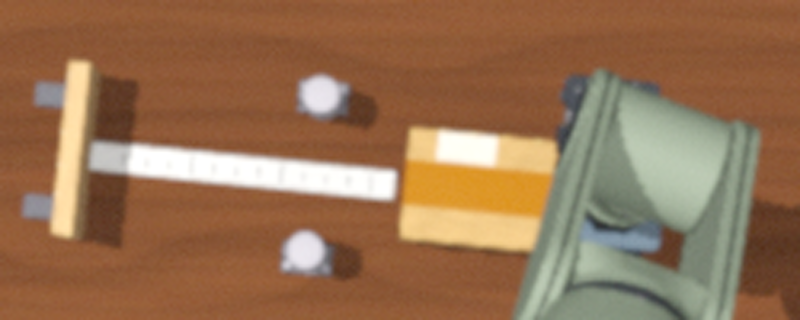

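The carton's front top corners are now (410,127) and (400,241), just ahead of the rule's end.

```bash
cat >> h.py <<'E'
def pts(cs,p,z=.045):
    for x,y in cs: print(np.round(w2g(ray(p,(130+(y+.5)/3.2-.5,160+(x+.5)/3.2-.5),z))*1e3,1))
E
python3 -c "
from h import *
p=env.capture('top');pts([(410,127),(400,241),(556,138)],p)
# edges by colour: along columns of the crop
im=cv2.resize(p['pixels'][130:230,160:410],None,fx=3.2,fy=3.2,interpolation=cv2.INTER_CUBIC).astype(float)
for x in (425,470,510):
    g=im[:,x,1]; d=np.diff(cv2.GaussianBlur(g[:,None],(1,5),0)[:,0]); a=90+np.argmax(d[90:160]); b=215+np.argmin(d[215:270]); print(x,a,b); pts([(x,a+.5),(x,b+.5)],p)
for x0 in (295,):
  for y0,y1 in((60,130),(215,280)):
    pass
hs=im[60:290,280:360]; m=(hs.min(2)>165); n,l,st,c=cv2.connectedComponentsWithStats(m.astype('uint8'))
for i in range(1,n):
  if st[i,4]>300: print('post',c[i]+[280,60],st[i]); pts([c[i]+[280,60]],p,.05)"
```

```text
[ 48.1 -77.7]
[-50.6 -78.7]
[  51.1 -203.9]
425 127 241
[ 49.  -90.6]
[ -49.  -100.1]
470 131 245
[  49.3 -129.5]
[ -48.6 -138.9]
510 134 250
[  50.2 -164.1]
[ -49.5 -173.6]
post [320.27187766  94.1104503 ] [  21   16   43   37 1177]
[68.   1.8]
post [319.53240929 177.82225846] [   0   99   80   38 2453]
[-3.8 -4.7]
post [303.2707137  251.39540607] [   3  172   41   38 1219]
[-67.9   2.9]
```

```bash
python3 -m pendant '0.04 0 0 0; 0.08 0 0 0; 0.12 0 0 0; 0.16 0 0 0; 0.2 0 0 0; 0.24 0 0 0; 0.28 0 0 0; 0.32 0 0 0; 0.36 0 0 0; 0.4 0 0 0; 0.44 0 0 0; 0.48 0 0 0; 0.52 0 0 0; 0.56 0 0 0; 0.6 0 0 0; 0.64 0 0 0; 0.68 0 0 0; 0.71 0 0 0; 0.74 0 0 0;0.75 0 0 0'; python3 -c "
from h import *
go(0,42,18,90)
p=env.capture('top');cv2.imwrite('pics/c7.png',cv2.resize(p['pixels'][130:230,160:410,::-1],None,fx=3.2,fy=3.2,interpolation=cv2.INTER_CUBIC))"
```

```text
t: 13.2
tool_pos: [0.5676, -0.0408, 0.019]
ee_rot: [0.0, 0.736, 0.677, -0.0]
force: [-0.8, -1.9, -1.8]
width: 0.0525
grip_force: 1.2
tool g [  3.1 -86.9] z 19.0 yaw 90.05 units [ 0.6445 -0.0148  0.0048] spin 0.0003 n 2.063069453060303 t 13.2 F [-0.8 -1.9 -1.8]
```

View pics/c7.png

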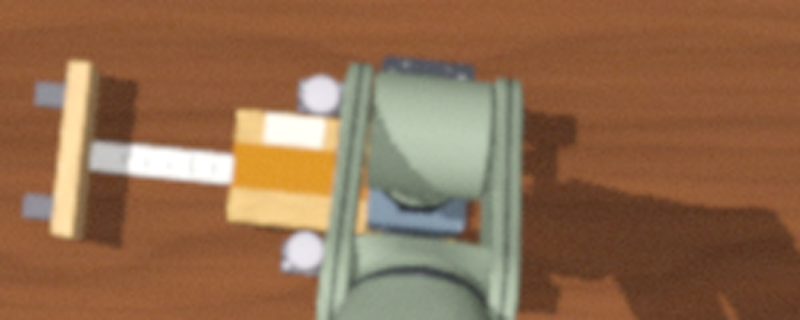

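The carton is passing between the posts and touching neither. Its front edge runs from (237,110) to (228,221), parallel to the board. I'll push on.

```bash
python3 -m pendant '0.04 0 0 0; 0.08 0 0 0; 0.12 0 0 0; 0.16 0 0 0; 0.2 0 0 0; 0.24 0 0 0; 0.28 0 0 0; 0.32 0 0 0; 0.36 0 0 0; 0.4 0 0 0; 0.44 0 0 0; 0.48 0 0 0; 0.52 0 0 0; 0.55 0 0 0; 0.57 0 0 0;0.58 0 0 0;0.59 0 0 0; 0.6 0 0 0; 0.6 0 0 0'; for i in 1 2; do python3 -m pendant '0.005 0 0 0;0.01 0 0 0; 0.015 0 0 0; 0.015 0 0 0'; done;  python3 -c "
from h import *
go(0,42,18,90)
p=env.capture('top');cv2.imwrite('pics/c8.png',cv2.resize(p['pixels'][130:230,160:410,::-1],None,fx=3.2,fy=3.2,interpolation=cv2.INTER_CUBIC))"
```

```text
t: 15.62
tool_pos: [0.5778, 0.0785, 0.019]
ee_rot: [-0.0, 0.737, 0.676, 0.0]
force: [-0.6, -3.1, 2.6]
width: 0.0526
grip_force: 1.5
t: 16.12
tool_pos: [0.5781, 0.0814, 0.019]
ee_rot: [0.0, 0.737, 0.676, 0.0]
force: [-0.2, -4.0, 2.8]
width: 0.0527
grip_force: 1.9
t: 16.62
tool_pos: [0.5783, 0.0845, 0.019]
ee_rot: [0.0, 0.736, 0.676, 0.0]
force: [0.4, -3.1, 2.7]
width: 0.0527
grip_force: 2.0
tool g [ 3.  38.9] z 19.0 yaw 90.03 units [ 0.0156 -0.015   0.0048] spin 0.0002 n 0.07095302203741936 t 16.625 F [ 0.4 -3.1  2.7]
```

View pics/c8.png

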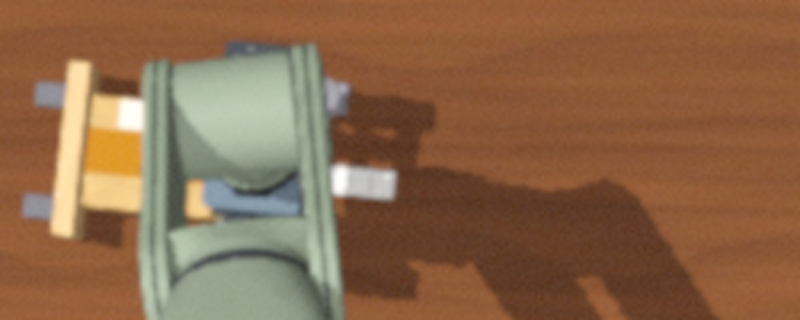

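Close to flush: the carton's front edge is at about (92,95) to (82,207), against the board. I'll press on until the force rises.

```bash
for i in 1 2 3 4; do python3 -m pendant '0.003 0 0 0;0.007 0 0 0;0.007 0 0 0' | grep -E "tool_pos|force"; done
```

```text
tool_pos: [0.5784, 0.0858, 0.0189]
force: [-0.4, -4.6, 3.2]
grip_force: 2.2
tool_pos: [0.5786, 0.0872, 0.019]
force: [-0.5, -4.7, 3.7]
grip_force: 2.3
tool_pos: [0.5787, 0.0885, 0.019]
force: [0.3, -4.5, 3.5]
grip_force: 2.3
tool_pos: [0.5787, 0.0886, 0.019]
force: [0.5, -9.9, 5.0]
grip_force: 4.7
```

```bash
for i in 1 2; do python3 -m pendant '0.003 0 0 0;0.006 0 0 0;0.006 0 0 0' | grep -E "tool_pos|^force"; done
```

```text
tool_pos: [0.5787, 0.0886, 0.019]
force: [-1.3, -12.2, 4.2]
tool_pos: [0.5787, 0.0887, 0.019]
force: [-1.1, -16.9, 5.3]
```

The arm has stalled with the force rising to 17 N, so the carton is seated. I'll back straight out, lift, and check.

```bash
python3 -m pendant '-0.02 0 0 0; -0.05 0 0 0; -0.15 0 0 0; -0.3 0 0 0; -0.5 0 0 0; -0.7 0 0 0; -0.7 0 -0.3 0; -0.9 0 -0.6 0; -1 0 -0.8 0; -1 0 -0.8 0'; python3 -m pendant '-0.2 0 0 0; -0.4 0 0 0; -0.6 0 0 0; -0.6 0 0 0; -0.6 0 0 0'; python3 -c "
from h import *
p=env.capture('top');cv2.imwrite('pics/c9.png',cv2.resize(p['pixels'][100:280,100:380,::-1],None,fx=2.8,fy=2.8,interpolation=cv2.INTER_CUBIC))
print(env.get_state()['t'])"
```

```text
t: 20.18
tool_pos: [0.564, -0.1095, 0.1832]
ee_rot: [0.004, 0.737, 0.675, 0.003]
force: [-0.3, 0.5, -1.6]
width: 0.0524
grip_force: 0.0
t: 20.8
tool_pos: [0.5511, -0.2257, 0.1778]
ee_rot: [-0.001, 0.737, 0.676, -0.0]
force: [0.3, -0.5, -1.3]
width: 0.0525
grip_force: 0.0
20.85
```

View pics/c9.png

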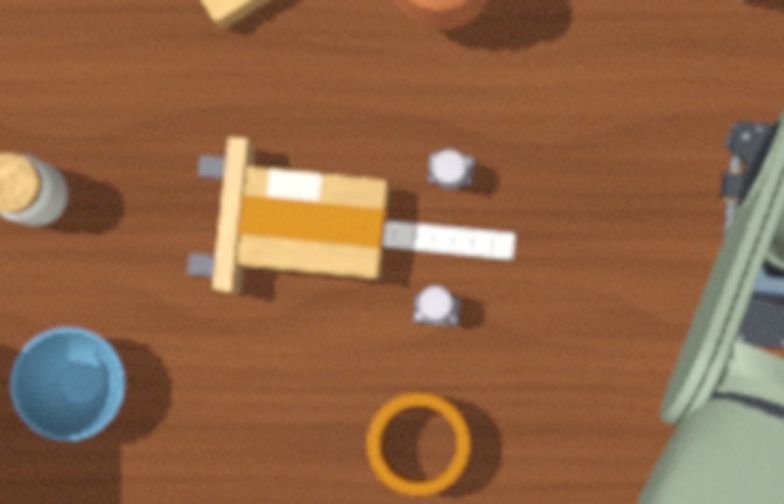

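The carton is flush against the board with its rear edge at (385,180) to (379,277). It is past both posts, and the other things in view haven't moved.

```bash
python3 -c "
from cell import env
print(env.hand_in())"
```

```text
the job is handed in; nothing more can be done
None
```

The carton was pushed through the gap between the posts and now sits flush against the stop board, with the hand clear and the job handed in at about 21 s.

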